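# Unbuckle the soap-stock tote and flip its lid over

### The job

Open the white storage tote so it can be restocked: with your fingertips push both grey front buckles outward and well down off the lid, then push the lid up by its front tab and over past upright, until it leans back open by itself, and take your hand away. Only push lightly, never grip or force anything: do not lift, tip or shove the tote, and leave everything else on the bench where it is.

Things in the scene. Friction and masses are not known exactly. Their poses are not given: they have to be found in the camera images.
- tote: White plastic storage tote, loose on the bench, about 3.4 kg with its stock and lid: 160 mm front to back (x), 300 mm wide (y), walls 4 mm, rim 112 mm high; shut lid's top face at 117 mm, its ribs at 120 mm. Origin: centre of its underside. Own axes: -x is the front with the buckles and the lift tab (roughly towards the robot), +x the back with the hinge, +y the left, z up.
- lid (a joint): Angle of the white lid about the horizontal hinge at the tote's back: 0 shut, 1.57 upright, 1.95 leaning back on its stop. Light (about 0.3 kg) and nearly free of friction: let go below about 1.55 it falls shut, beyond about 1.6 it falls open and stays. Under each buckle hook the lid has a lug 44 mm wide that stands 10 mm out from the skirt. The lid cannot rise more than about 3 mm at the front while a buckle is hooked over it.
- lid_hinge (a point): Middle of the lid's hinge line, which runs along the tote's y: at (84, 0, 112) mm in the tote's axes.
- lid_tab (a point): Middle of the front lower edge of the lid's lift tab, turning with the lid; lid shut: at (-111, 0, 112) mm in the tote's axes, 195 mm from the hinge line. The tab is flat, 100 mm wide (y), 5 mm thick, and stands 24 mm out in front of the lid's skirt; the skirt, 3 mm thick, hangs 8 mm below the tab's underside, its front face 87 mm in front of the tote's centre. Below the skirt there are 31 mm between the tab's edge and the front wall, open from below and in front.
- buckle_left (a joint): Angle of the left (+y) grey buckle: 0 hooked over the lid, grows to 2.2 as it is pushed outward (tote -x) and down. It is off the lid from about 0.3. Stiff enough to stay wherever it is left (0.015 N m). Its hinge line runs along the tote's y at (-85, 95, 66) mm in the tote's axes.
- buckle_right (a joint): The same for the right (-y) buckle; hinge line at (-85, -95, 66) mm in the tote's axes.
- buckle_left_lip (a point): Top edge of the left buckle's thumb lip, in the middle of its inner face (the face towards the lid), turning with the buckle; closed: at (-99.5, 95, 148) mm in the tote's axes. The buckle is a flat upright plate 50 mm wide (y), 4 mm thick, whose inner face lies 14.5 mm outside its hinge line and which rises 82 mm above it. A hook 4 mm thick juts 11.5 mm inward from it over the lid, its top 24 mm below this edge; above the hook, on the lid's side, the lip is open from above.
- buckle_right_lip (a point): The same point of the right buckle; closed: at (-99.5, -95, 148) mm in the tote's axes.
- brush: Bystander: green scrubbing brush block, 150 x 60 x 47 mm, at the tote's left. Origin: centre of its underside.
- scraper: Bystander: grey plastic scraper lying flat, 210 x 100 x 18 mm, beside the tote's left front corner; origin under the grip near the blade, blade along its +x.
- soap_dish: Bystander: white ceramic soap dish with a bar of soap, 90 x 130 x 28 mm, in front of the tote. Origin: centre of its underside.
- mallet: Bystander: black rubber mallet lying at the tote's right, head 64 mm in diameter and 95 mm long, timber handle 270 mm along its -x. Origin: under the head.
- soap_bar: Bystander: paper-wrapped bar of soap, 50 x 80 x 28 mm, on the bench before the left buckle. Origin: centre of its underside.

How it is judged:
By the outcome, as a careful person would: the job done as asked, in the order asked, and still so for the second after the job is handed in, with the robot touching nothing.
It also fails if it takes over 58 s, if anything falls off the work surface, if the arm or the gripper's body presses on something with over 40 N, if the wrist force passes 120 N, or if a joint passes its speed limit or range.

### The arm

A 6-joint arm with a two-finger parallel gripper is mounted at the origin on the work surface. World frame = base frame: x ahead of the robot, y to its left, z up, the work surface at z = 0. Lengths are in mm, angles in rad, forces in N, time in s.
With the tool pointing down it reaches from about 300 to 775 mm from the base axis. Payload 14.6 kg.
Tool frame: the origin (TCP) lies midway between the tips of the shut fingers; the grasp point (between the pads) lies 19 mm behind it; z points along the fingers, y is the direction in which the jaws open and shut (so a half turn about z gives the same grasp; the last joint's range is limited). The gripper opens to 85 mm and grips with 20 to 120 N. Pads are 22 mm wide; open, the fingers measure 114 mm over their backs; the gripper's body (76 mm by 85 mm) begins 54 mm behind the grasp point. The pads swing forward as they close: fully open they stand 13 mm farther back than shut.
Start: joints at [1.12, 0.3, 1.521, -0, 1.321, -0.067], TCP at [205.942, 509.978, 231.281] pointing down, gripper open.
Joint ranges: [-3.03, 3.03], [-0.79, 2.21], [0.23, 2.52], [-1.04, 4.18], [0, 3.07], [-2.55, 2.55]. Speed limits (rad/s): [2.22, 2.22, 2.57, 3.14, 3.14, 3.14].

### API

Orientations are given as a unit quaternion [w, x, y, z].
In Python, from station import arm, capture, camera_params, spotter gives the robot as it stands. The module is installed in compiled form; this text tells all that it offers.
- The arm moves only by the shell command python3 -m handwheel 'ROWS' [FORCE]. ROWS is JSON, a list of rows, each a list of 5 numbers: the shift along the world's x, y, z in cm, then the turn about the world's z in degrees, then the finger opening in cm, from 0 to 8.54. A call has 1 to 20 rows; each row shifts and turns the commanded pose from where the row before left it; what a row does not reach is not made up. A row lasts 1/10 s, in which the tool goes at most 50 mm and 8.59 degrees, less where a joint would pass 70% of its speed; a pose out of reach is approached as far as the arm can. A call is refused whole if a number of a shift passes 5 or a number of a turn 8.59, either way. A call with a gripper value outside its range is refused whole. The fingers move at their own pace and stop on an object; FORCE is the grip in N (left out, the last holds). Time passes only in rows, so rows that do not move let the fingers close. It gives the time, the measured TCP pose, the force and the opening at its end, in the units of the state.
- arm.state(): the state, without advancing time (a new reading comes with each control period).
- capture(name): name is "scene" or "side" or "wrist"; returns the picture (480x640x3 uint8, red, green, blue); there is no depth.
- camera_params(name): a dict with "fx", "fy", "cx", "cy" (pixels), "position" and "orientation" of the camera in the world; the wrist camera has in their place "mount" (4x4, takes a point from camera to tool coordinates, whose origin is the TCP and whose axes are the flange's). Camera axes: x right, y down, z forward; pixel columns grow to the right and rows downward; lengths in mm; the calibration is good to about 2 mm. A picture is of the moment at which its call begins: read the wrist's pose just before it. camera_params takes no time and is no camera call.
- arm.finish_job(): hands the job in, once; it reports no verdict.
Trained networks look in the newest picture that a camera, given by its name, has taken for a name from the list of things; names that differ only in an ending like _2 or _b are one class to them, and where a whole thing is asked for, a point or a joint stands for the part that bears it (a point fixed in the world has none). Each returns a list of dicts, best first, with "conf" (0 to 1); they miss things now and then, are a little off and sometimes report something else, mostly with a low value. They report only what shows in the picture. A call takes as long as a camera call.
- spotter.search_frame(camera, query): "point" ([column, row] in pixels, amid what is visible of it).
- spotter.silhouettes(camera, query): "pixels" (480x640 bool, what is visible of it) and "point" ([column, row] in pixels, amid what is visible of it).
- spotter.pinpoint(camera, query): "point" ([column, row] in pixels: a listed point, or the origin of a listed thing).
The state is a dict: "t": time; "joint_positions": joint angles; "qd": joint speeds; "joint_efforts": joint torques, N m; "tcp_pos": TCP position; "ee_rot": TCP orientation; "force": force on the tool from outside, world axes, zero at the start; "ft_torque": the same for the moment, N m; "gripper_width": finger opening in mm.
Only numpy, scipy, OpenCV 4.12 (cv2) and the standard library are available. Lean on these libraries where they do the work, as an engineer would, in place of code of your own. Each camera call takes 0.05 s, during which the arm holds its last target. There are 200 camera calls.

## Working session

There is one attempt and no reset: what is moved stays moved. The work goes in short steps, Python scripts to look and compute and a shell command to move; the robot and the scene stay as the last step left them, time stands still between calls to the robot, and variables do not carry over. Pictures are saved under pics/ and viewed, about 8 in all and at most 12, crops included, and the job is handed in when it is done.

```bash
mkdir -p pics; cat > h.py <<'E'
import numpy as np, cv2
from station import arm, capture, camera_params, spotter
from scipy.spatial.transform import Rotation as R
def rot(q): return R.from_quat([q[1],q[2],q[3],q[0]]).as_matrix()
def cam(n):
    p=camera_params(n); K=np.array([[p['fx'],0,p['cx']],[0,p['fy'],p['cy']],[0,0,1]])
    if 'mount' in p:
        s=arm.state(); T=np.eye(4);T[:3,:3]=rot(s['ee_rot']);T[:3,3]=s['tcp_pos']; T=T@np.array(p['mount']); return K,T[:3,:3],T[:3,3]
    return K,rot(p['orientation']),np.array(p['position'])
def ray(n,px):
    K,Rm,t=cam(n); d=Rm@np.linalg.inv(K)@np.array([px[0],px[1],1.]); return t,d/np.linalg.norm(d)
def onz(n,px,z):
    t,d=ray(n,px); return t+d*(z-t[2])/d[2]
def tri(obs):
    A=np.zeros((3,3));b=np.zeros(3)
    for n,px in obs:
        t,d=ray(n,px);P=np.eye(3)-np.outer(d,d);A+=P;b+=P@t
    return np.linalg.solve(A,b)
def proj(n,X):
    K,Rm,t=cam(n); p=K@(Rm.T@(np.array(X)-t)); return p[:2]/p[2]
def save(n,f): 
    im=capture(n); cv2.imwrite('pics/'+f,im[:,:,::-1]); return im
E
python3 - <<'E'
from h import *
np.set_printoptions(precision=1,suppress=True)
s=arm.state();print(s['t'],s['tcp_pos'],s['ee_rot'],s['force'])
ims=[save(n,n+'0.png') for n in('scene','side')]
cv2.imwrite('pics/both0.png',cv2.resize(np.hstack(ims)[:,:,::-1],(800,300),interpolation=cv2.INTER_AREA))
for n in('scene','side'):print(n,cam(n)[2],cam(n)[1][:,2])
for q in['buckle_left_lip','buckle_right_lip','lid_tab','lid_hinge','tote','brush','scraper','soap_dish','mallet','soap_bar']:
    o=[]
    for n in('scene','side'):
        r=spotter.pinpoint(n,q)
        for x in r[:2]:print(q,n,np.array(x['point']),round(x['conf'],2))
        if r:o.append((n,r[0]['point']))
    if len(o)==2:print('   ->',tri(o))
E
```

```text
0.0 [205.8 509.8 230.7] [-0.   0.2  1.  -0. ] [-0.3  0.2 -0.2]
scene [1198.3  252.9 1033.4] [-0.6 -0.2 -0.8]
side [441.6 731.6 977.6] [ 0.1 -0.6 -0.8]
buckle_left_lip scene [344.3 207.8] 0.86
buckle_left_lip side [345.9 252.7] 0.69
   -> [506.3  91.3 153. ]
buckle_right_lip scene [261.1 189.9] 0.62
buckle_right_lip side [360.4 183.4] 0.54
   -> [ 505.7 -103.1  155.8]
lid_tab scene [303.9 206.7] 0.71
lid_tab scene [365.3 225.9] 0.54
lid_tab side [358.3 233.7] 0.82
   -> [491.   -7.4 103.6]
lid_hinge scene [278.1 275.6] 0.89
lid_hinge scene [171.2 272.8] 0.44
lid_hinge side [268.7 216.6] 0.67
   -> [688.9  -6.3 112.4]
tote scene [292.7 272.2] 0.73
tote side [311.2 256.7] 0.88
   -> [597.5 -13.2 -17.7]
brush scene [397.7 319.4] 0.62
brush side [248.8 349.8] 0.98
   -> [669.2 256.8   1.6]
scraper scene [421.6 268.2] 0.85
scraper side [315.8 378.7] 0.64
   -> [523.4 288.7   1.2]
soap_dish scene [307.3 212.5] 0.81
soap_dish side [390.6 260. ] 0.83
   -> [415.8 -30.6  -8.4]
mallet scene [172.2 275.8] 0.86
mallet side [301.5 170.3] 0.71
   -> [ 681.7 -292.3  -15.2]
soap_bar scene [305.3 208.9] 0.26
soap_bar side [367.2 311.1] 0.85
   -> [424.1  12.5 -53.1]
```

View pics/scene0.png

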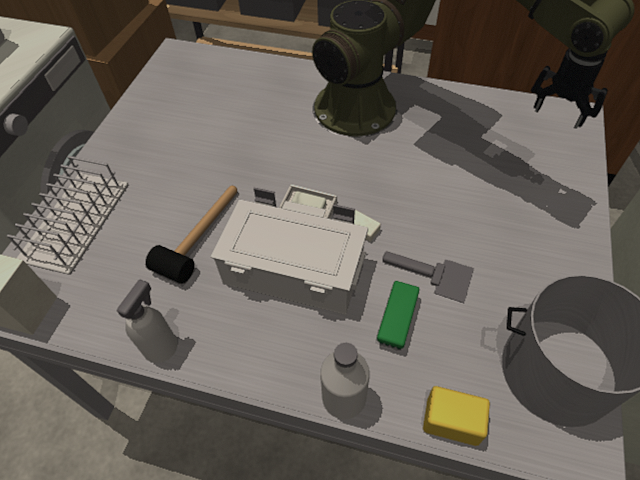

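View pics/side0.png

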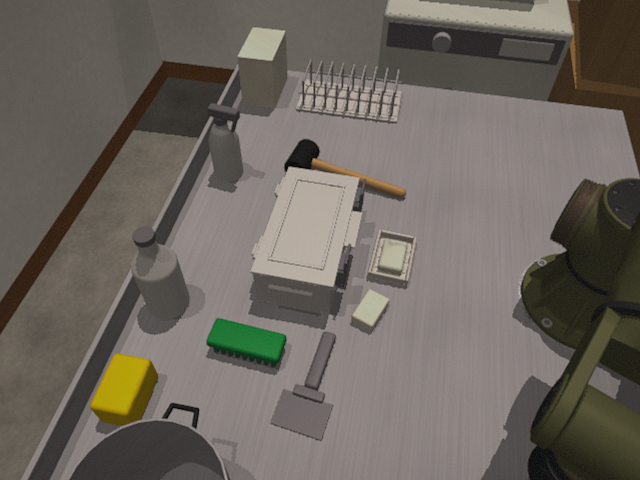

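The tote sits square to the world: its centre is at about (605, -6), with the lips at x≈506 and y≈91/-103. The soap dish lies in front of it and the soap bar in front-left. I'll move in, shut the fingers and take a close look with the wrist camera.

```bash
python3 -m handwheel '[[2,-4.2,1,0,0],[2,-4.2,1,0,0],[2,-4.2,1,0,0],[2,-4.2,1,0,0],[2,-4.2,1,0,0],[2,-4.2,1,0,0],[2,-4.2,1,0,0],[2,-4.2,1,0,0],[2,-4.2,1,0,0],[2,-4.2,1,0,0],[2,-4.2,1,0,0],[2,-4.2,1,0,0],[0,0,0,0,0],[0,0,0,0,0]]' 20
python3 - <<'E'
from h import *
np.set_printoptions(precision=1,suppress=True)
s=arm.state();print(s['t'],s['tcp_pos'],s['force']);print(rot(s['ee_rot']))
print(camera_params('wrist')['mount'])
save('wrist','w1.png')
for q in['buckle_left_lip','buckle_right_lip','lid_tab','lid_hinge','soap_dish','soap_bar']:
    r=spotter.pinpoint('wrist',q)
    z=150 if 'lip' in q else 112 if 'lid' in q else 0
    for x in r[:1]:print(q,np.array(x['point']),round(x['conf'],2),onz('wrist',x['point'],z))
s0=cv2.imread('pics/scene0.png')[50:140,520:620]
w=cv2.imread('pics/w1.png'); 
E
```

```text
t: 2.5
tcp_pos: [446.0, 5.4, 351.1]
ee_rot: [-0.0, 0.192, 0.981, 0.0]
force: [-0.6, 0.2, -0.5]
gripper_width: 0.1
2.5 [446.    5.4 351.1] [-0.6  0.2 -0.5]
[[-0.9  0.4 -0. ]
 [ 0.4  0.9  0. ]
 [ 0.  -0.  -1. ]]
[[  -0.    -1.    -0.3   67.8]
 [   1.    -0.    -0.     0.1]
 [  -0.    -0.3    1.  -142.3]
 [   0.     0.     0.     1. ]]
buckle_left_lip [549.1 272.6] 0.69 [584.1 187.1 150. ]
buckle_right_lip [236.1 301.9] 0.84 [501.1 -98.7 150. ]
lid_tab [320.9 244.4] 0.57 [488.7  -5.3 112. ]
lid_hinge [321.9 245.8] 0.5 [490.6  -5.  112. ]
soap_dish [277.6 170.3] 0.76 [409.4 -31.1   0. ]
soap_bar [404.8 145. ] 0.81 [439.8 127.1   0. ]
```

View pics/w1.png

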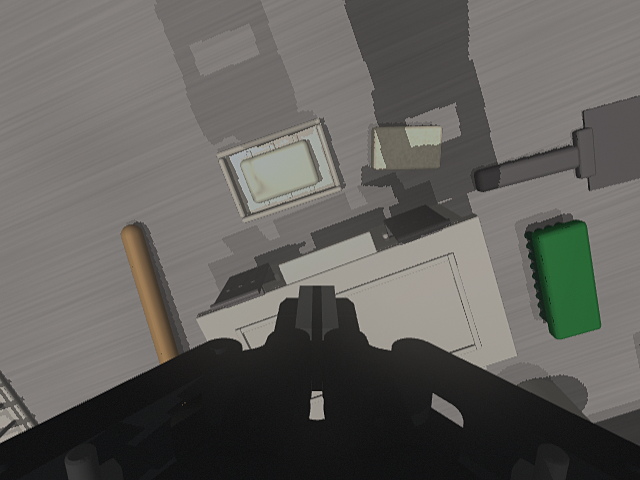

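The wrist view shows lid front corners at about (197,316) and (476,217), the back-left corner at (518,356), the right buckle near (245,283), the left near (420,222) and the tab between them. I'll compute the tote's yaw from these corners.

```bash
python3 - <<'E'
from h import *
np.set_printoptions(precision=1,suppress=True)
P=[onz('wrist',p,117) for p in[(197,316),(476,217),(518,356)]]
print(*P)
d=P[1]-P[0];print('yaw deg',np.degrees(np.arctan2(-d[0],d[1])),np.linalg.norm(d[:2]))
d=P[2]-P[1];print('yaw deg',np.degrees(np.arctan2(d[1],d[0])),np.linalg.norm(d[:2]))
# tab silhouettes, expected pixels for tote hypothesis
def T(p,c=(605,-6),y=0):
    y=np.radians(y);return np.array([c[0]+p[0]*np.cos(y)-p[1]*np.sin(y),c[1]+p[0]*np.sin(y)+p[1]*np.cos(y),p[2]])
for p in[(-99.5,95,148),(-99.5,-95,148),(-111,50,117),(-111,-50,117)]:print(p,proj('wrist',T(p)))
im=cv2.imread('pics/w1.png')
cv2.imwrite('pics/w1c.png',cv2.resize(im[180:360,180:520],(800,424),interpolation=cv2.INTER_CUBIC))
E
```

```text
[ 512.1 -157.2  117. ] [518.7 148.1 117. ] [687.4 148.6 117. ]
yaw deg -1.236965589433612 305.37986368145044
yaw deg 0.17058885227323478 168.7371189670047
(-99.5, 95, 148) [423.3 234.7]
(-99.5, -95, 148) [236.4 305.3]
(-111, 50, 117) [368.8 232.6]
(-111, -50, 117) [277.3 267.7]
```

View pics/w1c.png

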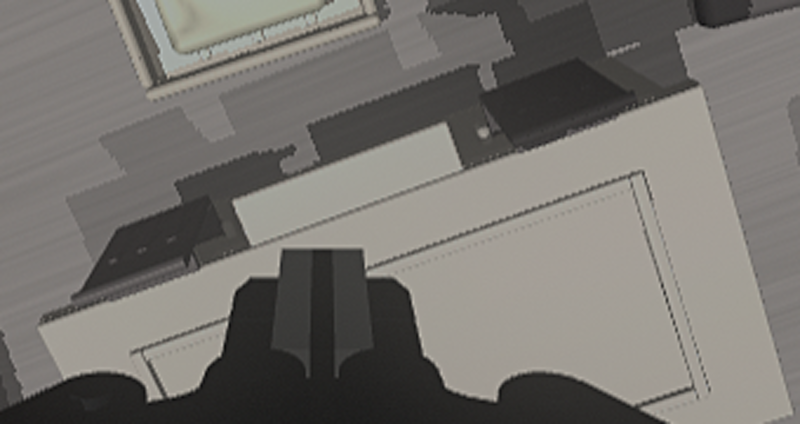

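The model matches the picture: the tab corners fall where predicted, and the tote's yaw is about -1°. I'll align the tool and drop in behind the left lip.

```bash
python3 -m handwheel '[[2.2,2.1,0,7,0],[2.2,2.1,0,7,0],[2.2,2.1,0,7,0],[2.2,2.1,-2,0,0],[0,0,-4,0,0],[0,0,-4,0,0],[0,0,-4,0,0],[0,0,-3.5,0,0],[0,0,-2.5,0,0],[0,0,-1.3,0,0],[0,0,0,0,0],[0,0,0,0,0]]'
```

```text
t: 4.05
tcp_pos: [534.5, 90.2, 139.5]
ee_rot: [0.001, 0.008, 1.0, 0.0]
force: [0.2, 0.1, 0.4]
gripper_width: 0.3
```

```bash
python3 -m handwheel '[[-0.8,0,-0.4,0,0],[-0.8,0,0,0,0],[-0.8,0,0,0,0],[-0.9,0,0,0,0],[0,0,0,0,0]]'
python3 -m handwheel '[[-1,0,-0.7,0,0],[-1,0,-0.7,0,0],[-0.8,0,-0.6,0,0],[-0.7,0,-0.6,0,0],[-0.5,0,-0.7,0,0],[-0.5,0,-0.7,0,0],[-0.2,0,-0.7,0,0],[-0.2,0,-0.8,0,0],[0,0,-1,0,0],[0,0,-0.7,0,0],[0,0,0,0,0]]'
python3 - <<'E'
from h import *
save('side','s2.png');save('scene','c2.png')
a=cv2.imread('pics/s2.png')[140:340,240:440];b=cv2.imread('pics/c2.png')[140:340,220:420]
cv2.imwrite('pics/m2.png',cv2.resize(np.hstack([a,b]),(800,400),interpolation=cv2.INTER_CUBIC))
E
```

```text
t: 4.55
tcp_pos: [500.0, 90.0, 134.7]
ee_rot: [0.0, 0.009, 1.0, 0.0]
force: [0.3, 0.1, 0.6]
gripper_width: 0.1
t: 5.65
tcp_pos: [450.5, 89.9, 60.5]
ee_rot: [-0.002, 0.009, 1.0, -0.0]
force: [-9.3, 0.1, -0.6]
gripper_width: -0.2
```

View pics/m2.png

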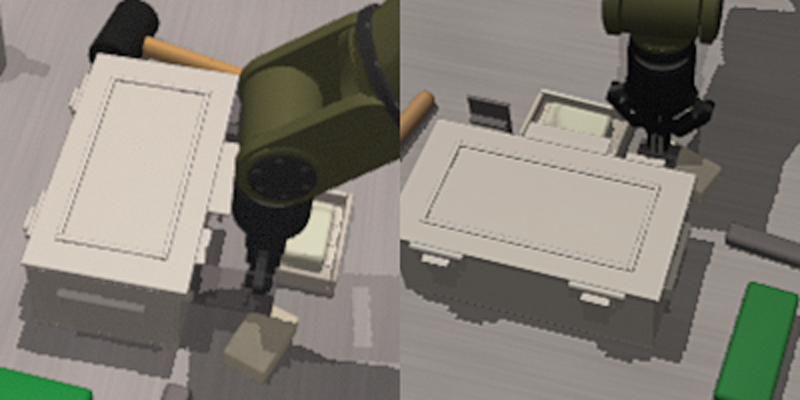

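The buckle is down, but its hook is now wedged against the back of the finger (9 N). I'll shift slightly outward, lift clear and go over to the right buckle.

```bash
python3 -m handwheel '[[-0.3,0,0.3,0,0],[0,0,1.5,0,0],[0,0,3,0,0],[0,0,4,0,0],[0,0,4,0,0],[0,0,0,0,0]]'
python3 - <<'E'
from h import *
np.set_printoptions(precision=1,suppress=True)
a=save('side','s3.png')[140:340,240:440];b=save('scene','c3.png')[140:340,220:420]
w=save('wrist','w3.png')
cv2.imwrite('pics/m3.png',np.hstack([cv2.resize(a,(400,400)),cv2.resize(w,(400,400))])[:,:,::-1])
o=[]
for q in['buckle_left_lip','buckle_right_lip','lid_tab','lid_hinge']:
    o=[]
    for n in('scene','side'):
        r=spotter.pinpoint(n,q)
        if r:o.append((n,r[0]['point']));print(q,n,np.array(r[0]['point']),round(r[0]['conf'],2))
    if len(o)==2:print('   ->',tri(o))
E
```

```text
t: 6.35
tcp_pos: [451.1, 90.2, 195.3]
ee_rot: [0.005, 0.009, 1.0, 0.001]
force: [-0.2, 0.9, -1.0]
gripper_width: -0.0
buckle_left_lip scene [350.1 209.5] 0.73
buckle_left_lip side [360.4 182.9] 0.66
   -> [532.   81.1 265.7]
buckle_right_lip scene [263.4 190.2] 0.87
buckle_right_lip side [361.1 185.8] 0.6
   -> [503.3 -98.7 153.3]
lid_tab scene [305.8 207.6] 0.88
lid_tab side [362.3 230.2] 0.87
   -> [487.4  -8.  106. ]
lid_hinge scene [282.6 276. ] 0.89
lid_hinge side [269.5 216. ] 0.61
   -> [687.5   1.3 118.2]
```

View pics/m3.png

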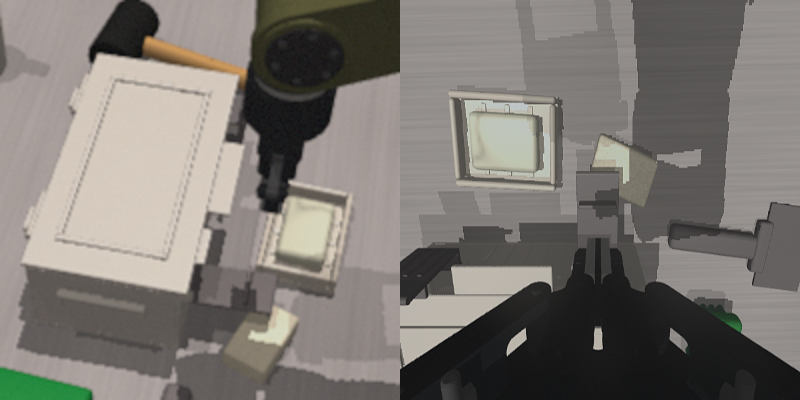

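The left buckle is lying flat out, and neither the soap bar nor the tote has moved. I'll do the right buckle the same way, ending a little higher and farther out.

```bash
python3 -m handwheel '[[1.6,-3.8,0,0,0],[1.6,-3.8,0,0,0],[1.6,-3.8,0,0,0],[1.6,-3.8,0,0,0],[1.6,-3.8,0,0,0],[0,0,-3,0,0],[0,0,-2,0,0],[0,0,-0.9,0,0],[0,0,0,0,0]]'
python3 -m handwheel '[[-0.8,0,-0.2,0,0],[-0.8,0,0,0,0],[-0.8,0,0,0,0],[-0.9,0,0,0,0],[-1,0,-0.7,0,0],[-1,0,-0.7,0,0],[-1,0,-0.6,0,0],[-0.8,0,-0.6,0,0],[-0.7,0,-0.7,0,0],[-0.4,0,-0.7,0,0],[-0.2,0,-0.7,0,0],[-0.2,0,-0.8,0,0],[0,0,-0.6,0,0],[0,0,0,0,0]]'
```

```text
t: 7.8
tcp_pos: [528.6, -99.8, 130.4]
ee_rot: [-0.001, 0.009, 1.0, 0.0]
force: [0.6, -0.3, -0.5]
gripper_width: 0.2
t: 9.2
tcp_pos: [442.7, -99.9, 67.4]
ee_rot: [-0.001, 0.009, 1.0, 0.0]
force: [0.2, 0.3, -0.4]
gripper_width: 0.1
```

```bash
python3 -m handwheel '[[0,0,4,0,0],[0.5,3.1,1,0,0],[0.5,3.1,0,0,0],[0.6,3.2,0,0,0],[0.5,0,-2.5,0,0],[0.5,0,-2.6,0,0],[0,0,0,0,0]]'
python3 - <<'E'
from h import *
a=save('side','s4.png')[120:320,240:440];w=save('wrist','w4.png')
cv2.imwrite('pics/m4.png',np.hstack([cv2.resize(a,(400,400)),cv2.resize(w,(400,400))])[:,:,::-1])
E
```

```text
t: 9.9
tcp_pos: [467.9, -5.7, 65.0]
ee_rot: [-0.002, 0.008, 1.0, 0.0]
force: [-0.2, 0.4, -0.2]
gripper_width: 0.3
```

View pics/m4.png

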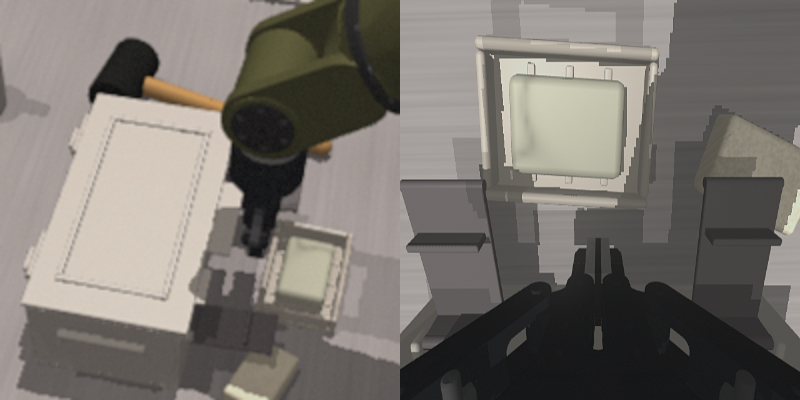

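Both buckles lie flat out. The tool can only point straight down, so I'll press the side of the shut fingertips lightly against the tab's edge, feel for contact, then carry it up along its arc.

```bash
python3 -m handwheel '[[0.5,0,0,0,0],[0.4,0,0,0,0],[0,0,0,0,0]]'; for i in 1; do python3 -m handwheel '[[0.2,0,0,0,0],[0,0,0,0,0]]'; done
python3 -m handwheel '[[0.2,0,0,0,0],[0,0,0,0,0]]'
python3 -m handwheel '[[0.2,0,0,0,0],[0,0,0,0,0]]'
```

```text
t: 10.3
tcp_pos: [478.4, -6.2, 68.0]
ee_rot: [0.0, 0.009, 1.0, -0.0]
force: [-2.4, 0.2, 1.0]
gripper_width: -0.1
t: 10.5
tcp_pos: [478.3, -6.0, 67.0]
ee_rot: [-0.002, 0.009, 1.0, 0.0]
force: [-14.2, 1.0, 0.9]
gripper_width: 0.1
t: 10.7
tcp_pos: [478.8, -5.9, 66.3]
ee_rot: [-0.004, 0.009, 1.0, 0.0]
force: [-23.0, 1.0, -0.2]
gripper_width: -0.2
t: 10.9
tcp_pos: [480.8, -5.9, 66.2]
ee_rot: [-0.004, 0.009, 1.0, 0.0]
force: [-22.3, -0.2, -0.2]
gripper_width: 0.2
```

Contact is at x≈478 and stiff (about 5 N/mm). That was more force than I wanted, so I'll back off to a light press and try the rise.

```bash
python3 -m handwheel '[[-0.3,0,0,0,0],[0,0,0,0,0]]'
python3 -m handwheel '[[0,0,0.5,0,0],[0,0,0,0,0]]'
python3 -m handwheel '[[0,0,0.5,0,0],[0,0,0,0,0]]'
```

```text
t: 11.1
tcp_pos: [481.0, -6.1, 67.6]
ee_rot: [0.0, 0.009, 1.0, -0.0]
force: [-4.5, -0.1, -0.5]
gripper_width: 0.0
t: 11.3
tcp_pos: [481.0, -6.1, 73.0]
ee_rot: [-0.0, 0.009, 1.0, -0.0]
force: [-4.3, -0.6, -0.8]
gripper_width: -0.2
t: 11.5
tcp_pos: [481.8, -6.1, 78.4]
ee_rot: [0.001, 0.009, 1.0, -0.0]
force: [-0.9, -0.1, 0.4]
gripper_width: 0.4
```

```bash
cat > tab.py <<'E'
from h import *
np.set_printoptions(precision=1,suppress=True)
o=[]
for n in('scene','side'):
    save(n,n+'_l.png'); r=spotter.pinpoint(n,'lid_tab')
    for x in r[:2]:print(n,np.array(x['point']),round(x['conf'],2))
    if r:o.append((n,r[0]['point']))
if len(o)==2:print(tri(o))
s=arm.state();print(s['t'],s['tcp_pos'],np.array(s['force']))
E
python3 tab.py
```

```text
scene [304.8 211.6] 0.94
side [359.2 232.7] 0.85
side [310.4 254.1] 0.15
[493.   -8.9  96.4]
11.7 [481.1  -6.   77.4] [-0.5  0.4  0.6]
```

Not lifted; the fingers slid with only about 4 N of press. I'll go back down and retry with about 10 N, below the roughly 22 N at which the tote begins to yield.

```bash
python3 -m handwheel '[[-0.3,0,0,0,0],[0,0,-1.2,0,0],[0.3,0,0,0,0],[0.2,0,0,0,0],[0,0,0,0,0]]'
python3 -m handwheel '[[0,0,0.3,0,0],[0,0,0,0,0]]'
python3 -m handwheel '[[0,0,0.3,0,0],[0,0,0,0,0]]'
python3 -m handwheel '[[0.1,0,0.5,0,0],[0,0,0,0,0]]'
```

```text
t: 12.2
tcp_pos: [480.7, -6.0, 64.0]
ee_rot: [-0.003, 0.009, 1.0, 0.0]
force: [-16.3, -0.6, 1.4]
gripper_width: 0.1
t: 12.4
tcp_pos: [480.8, -5.9, 67.2]
ee_rot: [-0.003, 0.009, 1.0, 0.0]
force: [-14.5, -0.9, -0.1]
gripper_width: 0.1
t: 12.6
tcp_pos: [480.9, -5.9, 70.2]
ee_rot: [-0.003, 0.009, 1.0, 0.0]
force: [-14.2, -0.3, 0.3]
gripper_width: -0.1
t: 12.8
tcp_pos: [481.2, -5.9, 75.1]
ee_rot: [-0.004, 0.009, 1.0, 0.0]
force: [-20.8, -0.4, 0.2]
gripper_width: 0.2
```

```bash
python3 tab.py; python3 - <<'E'
import cv2,numpy as np
a=cv2.imread('pics/side_l.png')[130:310,250:430];b=cv2.imread('pics/scene_l.png')[130:310,220:400]
cv2.imwrite('pics/m5.png',cv2.resize(np.hstack([a,b]),(800,400),interpolation=cv2.INTER_CUBIC))
E
```

```text
scene [305.7 206.7] 0.75
side [355.5 227.4] 0.89
[500.3  -1.9 122.7]
13.0 [481.1  -5.9  74.7] [-19.4  -0.7   1.1]
```

View pics/m5.png

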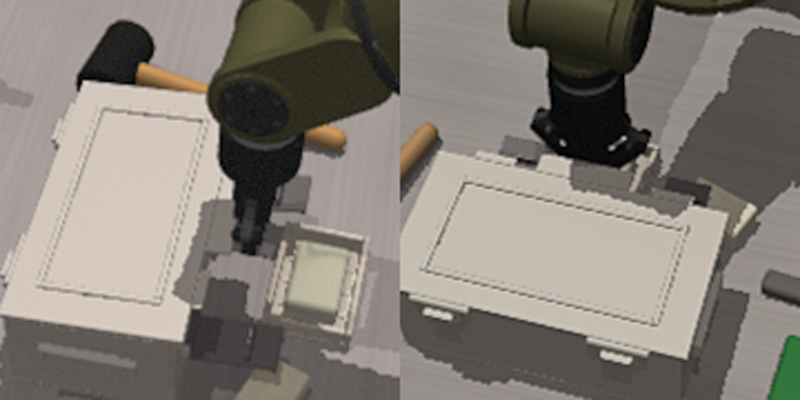

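The lid may be about 10 mm up: the tab is seen at z≈123, against 96–106 before. I'll keep rising along the arc, letting the press relax as the edge moves back.

```bash
python3 -m handwheel '[[0,0,0.5,0,0],[0,0,0.5,0,0],[0,0,0,0,0]]'
python3 -m handwheel '[[0.1,0,0.5,0,0],[0.1,0,0.5,0,0],[0,0,0,0,0]]'; python3 tab.py
```

```text
t: 13.3
tcp_pos: [482.2, -6.0, 85.7]
ee_rot: [-0.003, 0.009, 1.0, 0.0]
force: [-12.4, 0.2, 0.9]
gripper_width: 0.2
t: 13.6
tcp_pos: [483.7, -6.0, 95.5]
ee_rot: [-0.003, 0.009, 1.0, 0.0]
force: [-18.4, -1.0, 2.1]
gripper_width: -0.4
scene [302.4 200.7] 0.77
side [358.2 220.7] 0.67
[496.4  -9.9 136.6]
13.8 [483.6  -6.   95.1] [-16.8  -1.7   1.4]
```

It's rising with the fingers: the tab is now near z≈136. I'll continue along the arc.

```bash
python3 -m handwheel '[[0,0,0.5,0,0],[0.1,0,0.5,0,0],[0.1,0,0.5,0,0],[0.1,0,0.5,0,0],[0,0,0,0,0]]'
python3 -m handwheel '[[0.1,0,0.5,0,0],[0.2,0,0.5,0,0],[0.2,0,0.5,0,0],[0.2,0,0.5,0,0],[0,0,0,0,0]]';python3 tab.py
```

```text
t: 14.3
tcp_pos: [488.5, -6.1, 116.3]
ee_rot: [-0.001, 0.009, 1.0, -0.0]
force: [-7.0, -0.6, 0.5]
gripper_width: 0.5
t: 14.8
tcp_pos: [495.7, -6.1, 136.9]
ee_rot: [-0.001, 0.009, 1.0, -0.0]
force: [-10.4, -1.1, 3.1]
gripper_width: 0.2
scene [300.5 190.7] 0.94
side [354.5 207.1] 0.86
side [369.1 311.4] 0.59
[505.7  -8.  180.3]
15.0 [495.4  -6.1 136.4] [-10.    0.3   2.7]
```

The tab is at about z≈180 (roughly 0.35 rad) with no slip. Carrying on along the arc.

```bash
python3 -m handwheel '[[0.3,0,0.6,0,0],[0.3,0,0.6,0,0],[0.3,0,0.7,0,0],[0.3,0,0.7,0,0],[0.4,0,0.6,0,0],[0.4,0,0.6,0,0],[0.4,0,0.6,0,0],[0.4,0,0.7,0,0],[0,0,0,0,0]]'
python3 -m handwheel '[[0.5,0,0.6,0,0],[0.5,0,0.6,0,0],[0.5,0,0.5,0,0],[0.5,0,0.5,0,0],[0,0,0,0,0]]';python3 tab.py
```

```text
t: 15.9
tcp_pos: [524.7, -6.0, 188.3]
ee_rot: [0.001, 0.009, 1.0, -0.0]
force: [-3.7, -1.5, 1.0]
gripper_width: -0.1
t: 16.4
tcp_pos: [544.7, -6.0, 210.0]
ee_rot: [0.001, 0.009, 1.0, -0.0]
force: [-1.8, -0.7, 2.3]
gripper_width: -0.0
scene [291.4 185.2] 0.57
side [331.4 175.1] 0.87
[556.8  -8.3 257.4]
16.6 [543.7  -6.  209.1] [-2.8 -0.6  0.5]
```

```bash
python3 -m handwheel '[[0.8,0,0.7,0,0],[0.8,0,0.7,0,0],[0.8,0,0.6,0,0],[0.8,0,0.6,0,0],[0.8,0,0.5,0,0],[0.8,0,0.5,0,0],[0.8,0,0.4,0,0],[0.8,0,0.3,0,0],[0,0,0,0,0]]'
python3 -m handwheel '[[0.9,0,0.2,0,0],[0.9,0,0.1,0,0],[0.9,0,0,0,0],[0.9,0,0,0,0],[0.9,0,0,0,0],[0,0,0,0,0]]';python3 tab.py
```

```text
t: 17.5
tcp_pos: [608.4, -6.0, 252.2]
ee_rot: [0.0, 0.009, 1.0, 0.0]
force: [0.5, 0.0, 0.9]
gripper_width: 0.1
t: 18.1
tcp_pos: [653.1, -6.0, 254.5]
ee_rot: [-0.0, 0.009, 1.0, 0.0]
force: [1.1, 0.5, 0.4]
gripper_width: 0.0
scene [269.4 212.5] 0.62
18.3 [652.5  -6.  255.2] [-0.5 -0.2 -0.4]
```

```bash
python3 -m handwheel '[[0.7,0,0,0,0],[0.7,0,0,0,0],[0.7,0,0,0,0],[0.6,0,0,0,0],[0.6,0,0,0,0],[0.6,0,0,0,0],[0,0,0,0,0],[0,0,0,0,0]]';python3 tab.py
python3 - <<'E'
import cv2,numpy as np
a=cv2.imread('pics/side_l.png')[60:360,180:480];b=cv2.imread('pics/scene_l.png')[60:360,140:440]
cv2.imwrite('pics/m6.png',cv2.resize(np.hstack([a,b]),(800,400),interpolation=cv2.INTER_CUBIC))
E
```

```text
t: 19.1
tcp_pos: [692.0, -6.0, 255.1]
ee_rot: [-0.0, 0.009, 1.0, 0.0]
force: [-0.0, -0.5, 0.2]
gripper_width: -0.3
scene [252.9 256.1] 0.87
scene [397.1 323.5] 0.48
side [228.8 145.8] 0.72
[759.9 -12.7 292.1]
19.3 [691.8  -6.  255.4] [ 0.1  0.5 -0.2]
```

View pics/m6.png

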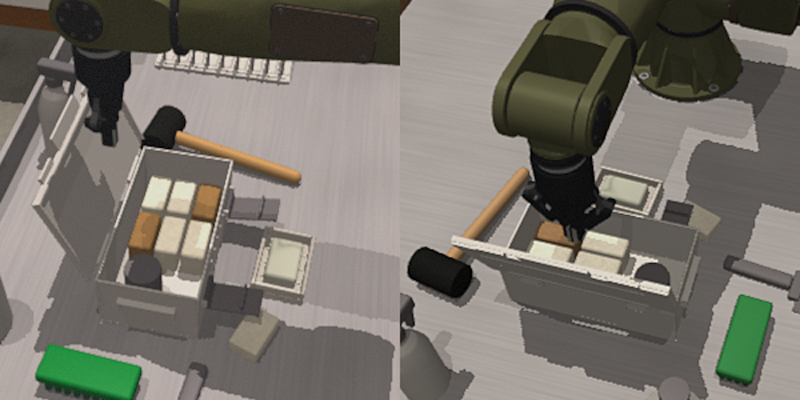

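The lid has gone over and rests on its stop: the tab is at (760, ·, 292), which is about 1.94 rad. The tote is open and both buckles are down. I'll withdraw the hand.

```bash
python3 -m handwheel '[[-2,0,1,0,0],[-4,0,1.5,0,0],[-4,0,1.5,0,0],[-4,0,1,0,0],[-4,0,1,0,0],[-4,0,1,0,0],[-4,0,0,0,0],[0,0,0,0,0],[0,0,0,0,0],[0,0,0,0,0],[0,0,0,0,0]]';python3 tab.py
python3 - <<'E'
from h import *
np.set_printoptions(precision=1,suppress=True)
for q in['lid_hinge','brush','scraper','soap_dish','mallet','soap_bar','buckle_left_lip','buckle_right_lip']:
    o=[]
    for n in('scene','side'):
        r=spotter.pinpoint(n,q)
        if r:o.append((n,r[0]['point']))
    print(q,[np.array(x[1]) for x in o],tri(o) if len(o)==2 else '')
a=cv2.imread('pics/side_l.png');b=cv2.imread('pics/scene_l.png')
cv2.imwrite('pics/m7.png',cv2.resize(np.hstack([a[60:360,180:480],b[60:360,140:440]]),(800,400),interpolation=cv2.INTER_CUBIC))
E
```

```text
t: 20.4
tcp_pos: [432.5, -6.0, 324.9]
ee_rot: [-0.0, 0.009, 1.0, 0.0]
force: [-0.5, 0.6, -0.2]
gripper_width: -0.4
scene [254.  258.3] 0.64
side [227.1 148.4] 0.58
[762.3  -9.8 288.5]
20.6 [432.2  -6.  325. ] [ 0.6 -0.4 -0.7]
lid_hinge [array([269.8, 212.1])] 
brush [array([395.5, 317.7]), array([248.7, 349. ])] [668.4 253.3   2.6]
scraper [array([417.9, 271. ]), array([316.5, 378.1])] [523.8 281.4 -12.9]
soap_dish [array([305.9, 211.3]), array([393.3, 260.6])] [408.8 -36.3 -15. ]
mallet [array([167.8, 274.3]), array([299.9, 169.2])] [ 684.9 -299.1  -13.1]
soap_bar [array([362.9, 228.3]), array([367.5, 309.6])] [448.7 125.5  14.5]
buckle_left_lip [array([350.4, 211.6]), array([374.2, 282.1])] [444.4  90.8  66.7]
buckle_right_lip [array([275.3, 189.4]), array([386.4, 216.4])] [436.7 -97.6  75.6]
```

View pics/m7.png

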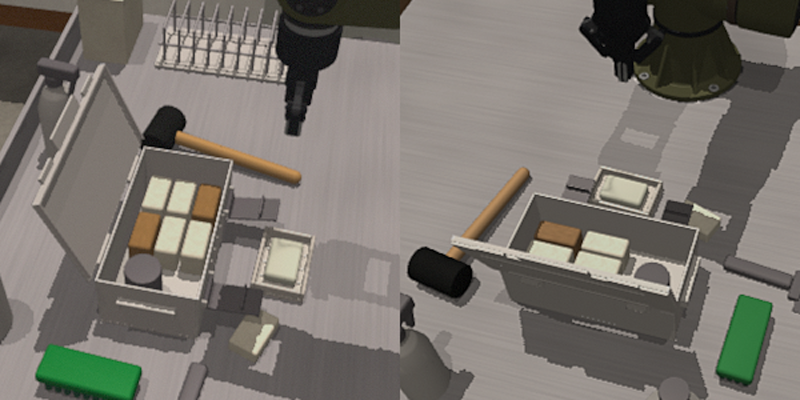

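The lid leans back on its stop, both buckles are down, the bystanders are in place and the hand is clear.

```bash
python3 -c "
from station import arm
print(arm.finish_job())"
```

```text
the job is handed in; nothing more can be done
None
```

The tote is open. I pushed both buckles outward and down with shut fingertips (left, then right), then pushed the lid up by its tab and over. It fell back onto its stop by itself. I took the hand away and handed the job in at about 20.6 s.

**Final checks**
- **Lid:** the tab point is at about (762, -10, 289) mm, so the lid is at roughly 1.94 rad, on its stop.
- **Buckles:** both lips are at z≈67–76 mm, about 1.3–1.5 rad down and well off the lid.
- **Bystanders:** the brush, scraper, soap dish and mallet read within about 1 cm of their first positions. The soap bar sits where it was in the side picture; its first triangulated position was wrong, so I used the picture instead.
- **Hand:** it touches nothing, and the force reading is about zero.

**What went less well**
- **Force on the tab:** the tool can only point straight down, so I started the lid by pressing the side of the fingers against the tab's edge. The first try slipped. Pressing peaked at about 23 N, which is more than "lightly", and the tote may have slid back about 2–3 mm.
- **Left buckle:** its hook wedged against the finger at about 9 N, and I backed off.
- **Hinge not checked:** the network found the hinge in only one of the two final pictures, so I have no final measured position for the tote. It looks unmoved in the pictures.

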